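# Fish the dropped hose ring out from between the seed trays

## Robot

A 7-joint arm with a two-finger parallel gripper is mounted at the origin on the work surface. World frame = base frame: x ahead of the robot, y to its left, z up, the work surface at z = 0. Lengths are in mm, angles in rad, forces in N, time in s.
With the tool pointing down it reaches from about 400 to 925 mm from the base axis. Payload 4.1 kg.
Tool frame: the origin (TCP) lies at the very end of the fingers, on their centre line; the grasp point (between the pads) lies 19 mm behind it; z points along the fingers, y is the line along which they close (so a half turn about z gives the same grasp; the last joint's range is limited). The gripper opens to 85 mm and grips with 20 to 120 N. Pads are 22 mm wide; open, the fingers measure 114 mm over their backs; the gripper's body (76 mm by 85 mm) begins 54 mm behind the grasp point. The pads swing forward as they close: fully open they stand 13 mm farther back than shut.
Start: joints at [-1.206, 0.398, 0.045, 1.537, -0.019, 1.207, -0.051], TCP at [290.763, 581.378, 231.347] pointing down, gripper open.
Joint ranges: [-2.82, 2.82], [-0.49, 2.23], [-1.37, 1.46], [0, 2.46], [-1.36, 4.5], [0.23, 2], [-2.94, 2.94]. Speed limits (rad/s): [2.57, 2.57, 3.14, 3.14, 3.14, 3.14, 3.14].

## Interface

Orientations are given as a 3x3 rotation matrix whose columns are the frame's x, y, z axes.
In Python, from station import * gives the robot as it stands.
- The arm moves only by the tool send_rows, never from a script. Its argument "moves" is a list of rows, each a list of 6 numbers: the shift along the tool's x, y, z scaled (see below), then the turn, a rotation vector about the tool's x, y, z scaled (see below). A call has 1 to 12 rows; each row shifts and turns the commanded pose from where the row before left it, along the tool's axes as they then stand; what a row does not reach is not made up. The controller multiplies each number of a shift by 0.03 m and each number of a turn by 5 degrees. A row lasts 1/12 s, in which the tool goes at most 41.7 mm and 7.16 degrees, less where a joint would pass 70% of its speed; a pose out of reach is approached as far as the arm can. A call with a number of a shift or a turn outside -1 to 1 is refused whole. A call with a gripper value outside its range is refused whole. "fingers" is the closure in counts, from 0 (fully open) to 255 (shut), set as the call begins (left out, the last holds). The fingers move at their own pace and stop on an object; "newtons" is the grip in N (left out, the last holds). Time passes only in rows, so rows that do not move let the fingers close. It gives the time, the measured TCP pose, the force, the opening and the grip force at its end, in the units of the state.
- observe(): the state, without advancing time (a new reading comes with each control period).
- get_image(name): name is "side" or "top"; returns a dict with "image" (384x512x3 uint8, red, green, blue), "camera_matrix" (3x3 intrinsics, pixels), "rvec" (rotation vector, rad) and "tvec" (3), from world to camera coordinates, as OpenCV has them. Camera axes: x right, y down, z forward; pixel columns grow to the right and rows downward; lengths in mm; the calibration is good to about 2 mm. A picture is of the moment at which its call begins. There is no depth.
- hand_in(): hands the job in; it is judged then, once.
The state is a dict: "t": time; "joint_pos": joint angles; "dq": joint speeds; "tau": joint torques, N m; "tool_pos": TCP position; "tcp_rot": TCP orientation; "wrist_force": force on the tool from outside, world axes, zero at the start; "torque": the same for the moment, N m; "gripper_width": opening from 0.0 (shut) to 1.0 (fully open); "gripper_force": force on a finger pad.
Only numpy, scipy, OpenCV 4.12 (cv2) and the standard library are available. Lean on these libraries where they do the work, as an engineer would, in place of code of your own. Each camera call takes 0.05 s, during which the arm holds its last target. There are 200 camera calls.

## Task

A brass hose ring has fallen into one of the two narrow gaps between the stacks of white seed trays (the solid brass cap in the other gap is not wanted). Take the bent hook from its rest, reach down into the gap with it and drag the ring out at the end nearest the robot, until it lies flat on the open table in front of the trays, a finger's breadth or more (but less than a hand's length) clear of them; never touch the ring with the gripper or arm. Then put the hook back on its rest the way round it lay before.

Things in the scene. Friction and masses are not known exactly. Their poses are not given: they have to be found in the camera images.
- hook: Bent hook, 90 g: square dark wooden handle 150 x 24 x 24 mm; an 8 mm aluminium rod leaves its end and bends down into a straight leg. Origin: lowest tip of the leg; z up along the leg, x along the handle towards the leg. Handle: x -180 to -30, centre line z 145; grip its middle, x -105, closing along y. Starts level on its rest, leg hanging, tip 12 mm above the table.
- ring: Plain brass hose ring, flat on the table in one of the gaps: outer diameter 46, hole 34, height 16 mm, about 50 g. Origin: centre of its underside; z is its axis. A solid brass cap of the same outer size lies in the other gap.
- trays: Three fixed stacks of white seed trays, each 180 long (x -90 to 90), 90 wide, 110 mm high, centred at y -146, 0, 146. Two gaps 56 mm wide at y -73 and 73 run along x, open above and at both ends, floor: the table. -x end is nearest the robot; table bare there. Origin: on the table under the middle stack. Copper trowel leans on the +y side: y 170 to 400, up to 140 mm high.
- rest: Fixed wooden rest. Origin: underside centre, on the table. Two upright boards at x -57 and 57 (14 thick, 76 wide, free between); the handle lies along x on their edges 145 mm above the table, between 18 mm high prongs 44 mm apart in y. Home: handle's middle at x 0, y 0, leg beyond the +x board, hook's tip at x 105, y 0, z 12 mm.
There are look-alikes about, which are no part of the job. Leave any red look-alike of the hook alone.

How it is judged:
By the outcome, as a careful person would: the job done as asked, in the order asked, and still so for the second after the job is handed in, with the robot touching nothing.
It also fails if it takes over 58 s, if anything falls off the work surface, if the arm or the gripper's body presses on something with over 40 N, if the wrist force passes 120 N, or if a joint passes its speed limit or range.

## Working session

There is one attempt and no reset: what is moved stays moved. The work goes in short steps, Python scripts to look and compute and a tool call to move; the robot and the scene stay as the last step left them, time stands still between calls to the robot, and variables do not carry over. Pictures are saved under pics/ and viewed, at most 10 in all, crops included, and the job is handed in when it is done.

Besides the shell and the picture viewer there is one more tool, called after "Request:" as name(argument=value, ...), one argument or row to a line, values as JSON. send_rows: Moves the arm, as the interface text tells. Its arguments: {"type":"object","properties":{"moves":{"type":"array"},"fingers":{"type":"number"},"newtons":{"type":"number"}},"required":["moves"]}

```bash
mkdir -p pics; python3 - <<'E'
from station import *
import cv2,numpy as np
s=observe();print(s['t'],s['tool_pos'],np.round(s['tcp_rot'],3).tolist())
for n in ("side","top"):
    d=get_image(n);cv2.imwrite(f"pics/{n}0.png",d["image"][...,::-1])
    R=cv2.Rodrigues(np.array(d["rvec"],float))[0];print(n,np.round(-R.T@np.ravel(d["tvec"])),np.round(R,2).tolist(),np.round(d["camera_matrix"],1).tolist())
E
```

```text
0.0 [290.48433993 580.76884633 230.2588303 ] [[-0.894, 0.447, -0.001], [0.447, 0.894, -0.002], [-0.0, -0.002, -1.0]]
side [142. 342. 612.] [[-0.75, -0.66, -0.0], [-0.45, 0.51, -0.74], [0.49, -0.55, -0.68]] [[361.4, 0.0, 252.5], [0.0, 361.4, 188.6], [0.0, 0.0, 1.0]]
top [ 309. -102.  940.] [[0.04, -1.0, 0.01], [-0.98, -0.04, -0.22], [0.22, 0.0, -0.98]] [[432.0, 0.0, 251.3], [0.0, 432.0, 193.5], [0.0, 0.0, 1.0]]
```

View pics/side0.png

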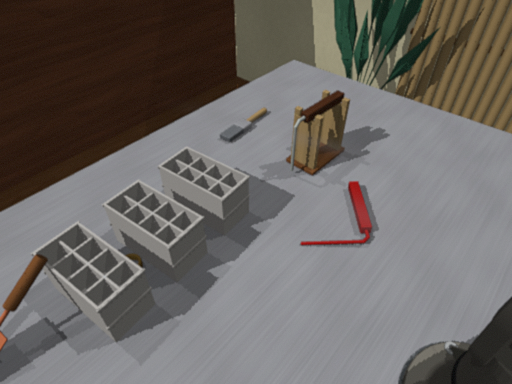

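View pics/top0.png

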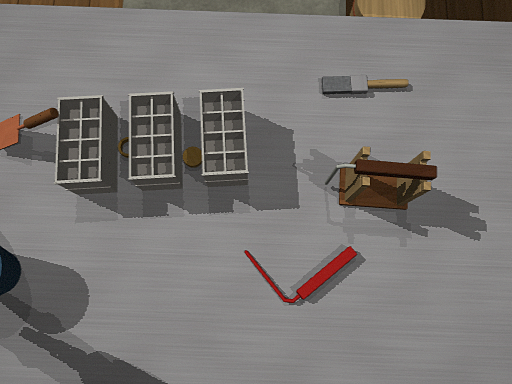

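Side view: trays left, with something brass in the gap at (134,260). The dark-handled hook is on its rest at (322,120), and the red look-alike lies on the table at (358,220). Top view: brass items at (124,147) and (192,156), hook handle at (396,170), leg to the left at (335,175). Candidates for the ring are (124,147), which looks hollow, and (192,156), which looks solid. I'll enlarge both to confirm and measure.

```bash
cat > h.py <<'E'
from station import *
import cv2,numpy as np
def cam(n):
    d=get_image(n);d['R']=cv2.Rodrigues(np.array(d["rvec"],float))[0];d['t']=np.ravel(d["tvec"]).astype(float);d['c']=-d['R'].T@d['t'];return d
def ray(d,p,z):
    v=d['R'].T@np.linalg.inv(d["camera_matrix"])@np.array([p[0],p[1],1.]);return d['c']+v*(z-d['c'][2])/v[2]
def proj(d,P): return cv2.projectPoints(np.array([P],float),np.array(d["rvec"],float),np.array(d["tvec"],float),np.array(d["camera_matrix"]),None)[0].ravel()
def blobs(m,lo):
    n,l,st,c=cv2.connectedComponentsWithStats(m.astype(np.uint8),connectivity=8)
    return [(l==i,st[i],c[i]) for i in range(1,n) if st[i][4]>=lo]
E
python3 - <<'E'
from h import *
d=cam("top");im=d["image"];hsv=cv2.cvtColor(im,cv2.COLOR_RGB2HSV)
a=cv2.resize(im[80:200,40:260],None,fx=3.6,fy=3.6,interpolation=cv2.INTER_CUBIC)[:,:,::-1]
cv2.imwrite("pics/crop1.png",np.vstack([a,np.zeros((4,a.shape[1],3),np.uint8)]))
b=cv2.resize(im[130:220,310:450],None,fx=5,fy=5,interpolation=cv2.INTER_CUBIC)[:,:,::-1];cv2.imwrite("pics/crop2.png",b)
# brass
m=(hsv[...,0]>14)&(hsv[...,0]<30)&(hsv[...,1]>110);m[:, 260:]=0;m[:60]=0
for bm,st,c in blobs(m,8): print("brass",st,c,ray(d,c,8).round(1))
# handle
m=(hsv[...,0]<12)&(hsv[...,1]>110)&(hsv[...,2]<110)
for bm,st,c in blobs(m,100):
    y,x=np.nonzero(bm);r=cv2.minAreaRect(np.c_[x,y].astype(np.float32));print("dark",st,c,r,[ray(d,p,157).round(0).tolist()[:2] for p in cv2.boxPoints(r)])
# trays
m=(hsv[...,1]<40)&(hsv[...,2]>175)
for bm,st,c in blobs(m,100):
    y,x=np.nonzero(bm);r=cv2.minAreaRect(np.c_[x,y].astype(np.float32));print("white",st,[np.round(p).tolist() for p in cv2.boxPoints(r)],[ray(d,p,110).round(0).tolist()[:2] for p in cv2.boxPoints(r)])
E
```

```text
brass [118 137  10  21  98] [122.48979592 145.97959184] [613.7 194.7   8. ]
brass [183 147  18  20 309] [191.98381877 156.4789644 ] [595.1  36.2   8. ]
dark [355 159  81  21 866] [395.44688222 168.93764434] ((395.0025939941406, 169.4708251953125), (81.00879669189453, 15.000543594360352), 5.04245138168335) [[528.0, -292.0], [558.0, -295.0], [550.0, -447.0], [520.0, -443.0]]
white [199  88  50  87 384] [[197.0, 90.0], [243.0, 87.0], [248.0, 172.0], [202.0, 175.0]] [[708.0, 20.0], [718.0, -76.0], [536.0, -92.0], [527.0, -1.0]]
white [129  92  46  87 536] [[127.0, 93.0], [172.0, 92.0], [174.0, 177.0], [129.0, 178.0]] [[696.0, 165.0], [702.0, 72.0], [520.0, 54.0], [514.0, 143.0]]
white [207  95  36  69 197] [[205.0, 96.0], [239.0, 94.0], [243.0, 162.0], [209.0, 164.0]] [[696.0, 2.0], [702.0, -68.0], [556.0, -81.0], [550.0, -13.0]]
white [ 55  99  47  84 363] [[55.0, 182.0], [56.0, 98.0], [101.0, 99.0], [100.0, 183.0]] [[501.0, 288.0], [678.0, 309.0], [680.0, 216.0], [503.0, 199.0]]
```

View pics/crop1.png

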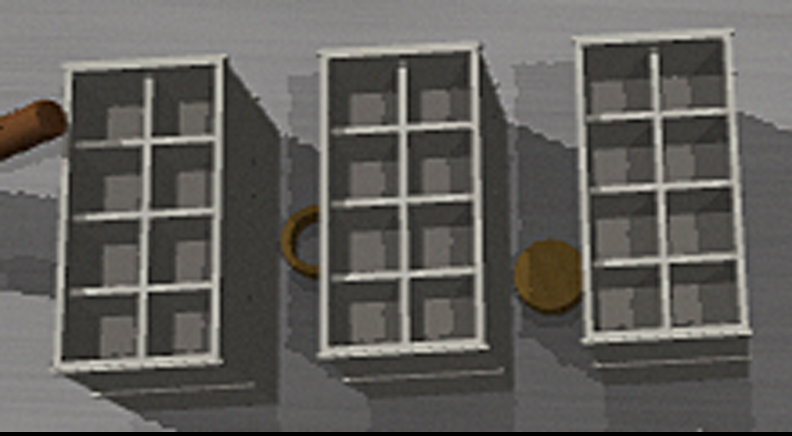

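View pics/crop2.png

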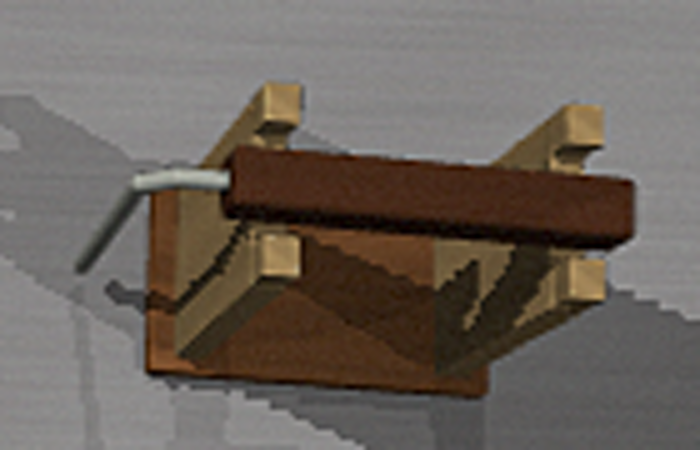

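The crop shows the ring at (124,147): its hole is visible. The thing at (192,156) is the solid cap. The hook lies on its rest with a dark handle and the leg hanging to the left, tip near (326,184). Handle edges (top, far): (356.4,159.4) to (437,166).

```bash
cat >> h.py <<'E'
TC=np.array([607.,108.]);TY=0.110
def T2W(x,y): c,s=np.cos(TY),np.sin(TY);return TC+np.array([c*x-s*y,s*x+c*y])
def W2T(p): c,s=np.cos(TY),np.sin(TY);q=np.asarray(p)[:2]-TC;return np.array([c*q[0]+s*q[1],-s*q[0]+c*q[1]])
def delta(xy,z,yaw):
    """units (mm/30 and deg/5) from the current tool pose to target; yaw = direction of tool x, deg"""
    s=observe();R=np.array(s['tcp_rot']);p=np.array(s['tool_pos'])
    Y=np.radians(yaw);cx=np.array([np.cos(Y),np.sin(Y),0]);Rt=np.c_[cx,np.cross([0,0,-1],cx),[0,0,-1]]
    w=np.array([xy[0],xy[1],z])-p
    print("t",s['t'],"world d",w.round(1),"turn",(np.degrees(cv2.Rodrigues(R.T@Rt)[0].ravel())/5).round(2),"shift units before turn",(R.T@w/30).round(2),"after turn",(Rt.T@w/30).round(2))
E
python3 - <<'E'
from h import *
d=cam("top")
a,b=ray(d,(356.4,159.4),157)[:2],ray(d,(437,166),157)[:2]
v=(a-b);L=np.linalg.norm(v);v/=L;n=np.array([-v[1],v[0]]);m=(a+b)/2+12*n
print("handle far edge",a,b,"len",L,"dir deg",np.degrees(np.arctan2(v[1],v[0])),"mid",m)
t=ray(d,(326,184),12);print("tip img",t,"pred",m+105*v)
e=ray(d,(118.3,147.3),12);print("ring left edge tray",W2T(e),"world",e)
q=[ray(d,(121.5,y),16) for y in (137,158)];print(q)
print("gap centre T2W(0,73)",T2W(0,73))
delta(m,250,np.degrees(np.arctan2(v[1],v[0])))
E
```

```text
handle far edge [ 555.7921667 -296.9776806] [ 548.73415472 -449.07626398] len 152.2622559904028 dir deg 87.3431415569454 mid [ 540.27605998 -372.47072055]
tip img [ 541.95539107 -264.79855935   12.        ] pred [ 545.14326264 -267.58358913]
ring left edge tray [12.24084457 93.70531919] world [608.88005138 202.48275253  12.        ]
[array([632.11254378, 196.49504157,  16.        ]), array([582.96015056, 191.48071379,  16.        ])]
gap centre T2W(0,73) [598.98618404 180.55879515]
t 0.2 world d [ 249.7 -953.5   19.3] turn [-1.000e-02  1.000e-02  1.322e+01] shift units before turn [-21.66 -24.71  -0.61] after turn [-31.36   9.79  -0.64]
```

Request:
send_rows(
  moves=[
    [0,0,-0.3,0,0,1],
    [0,0,-0.3,0,0,1],
    [0,0,0,0,0,1],
    [0,0,0,0,0,1],
    [0,0,0,0,0,1],
    [0,0,0,0,0,1],
    [0,0,0,0,0,1],
    [0,0,0,0,0,1],
    [0,0,0,0,0,1],
    [0,0,0,0,0,1],
    [0,0,0,0,0,1],
    [0,0,0,0,0,1],
  ],
  fingers=0,
)

```text
t: 1.2
tool_pos: [290.6, 581.2, 249.0]
tcp_rot: [[-0.056, 0.998, -0.0], [0.998, 0.056, -0.0], [-0.0, -0.0, -1.0]]
wrist_force: [1.1, 1.3, 0.0]
gripper_width: 0.999
gripper_force: 0.0
```

Request:
send_rows(
  moves=[
    [0,0,0,0,0,0.6],
    [0,0,0,0,0,0.6],
    [-1,0.3,0,0,0,0],
    [-1,0.3,0,0,0,0],
    [-1,0.3,0,0,0,0],
    [-1,0.3,0,0,0,0],
    [-1,0.3,0,0,0,0],
    [-1,0.3,0,0,0,0],
    [-1,0.3,0,0,0,0],
    [-1,0.3,0,0,0,0],
    [-1,0.3,0,0,0,0],
    [-1,0.3,0,0,0,0],
  ],
)

```text
t: 2.2
tool_pos: [367.3, 276.0, 249.2]
tcp_rot: [[0.045, 0.999, -0.0], [0.999, -0.045, 0.0], [0.0, -0.0, -1.0]]
wrist_force: [0.5, -0.2, 0.1]
gripper_width: 1.0
gripper_force: 0.0
```

Request:
send_rows(
  moves=[
    [-1,0.3,0,0,0,0],
    [-1,0.3,0,0,0,0],
    [-1,0.3,0,0,0,0],
    [-1,0.3,0,0,0,0],
    [-1,0.3,0,0,0,0],
    [-1,0.3,0,0,0,0],
    [-1,0.3,0,0,0,0],
    [-1,0.3,0,0,0,0],
    [-1,0.3,0,0,0,0],
    [-1,0.3,0,0,0,0],
    [-1,0.3,0,0,0,0],
    [-0.5,0.3,0,0,0,0],
  ],
)

```text
t: 3.2
tool_pos: [459.2, -76.1, 249.6]
tcp_rot: [[0.05, 0.999, 0.001], [0.999, -0.05, -0.0], [-0.0, 0.001, -1.0]]
wrist_force: [0.2, -0.6, 0.8]
gripper_width: 0.998
gripper_force: 0.0
```

Request:
send_rows(
  moves=[
    [-1,0.3,0,0,0,0],
    [-1,0.3,0,0,0,0],
    [-1,0.3,0,0,0,0],
    [-1,0.3,0,0,0,0],
    [-1,0.3,0,0,0,0],
    [-1,0.3,0,0,0,0],
    [-1,0.3,0,0,0,0],
    [-1,0.3,0,0,0,0],
    [-1,0.3,0,0,0,0],
    [-0.5,0.3,0,0,0,0],
    [0,0,0,0,0,0],
    [0,0,0,0,0,0],
  ],
)

```text
t: 4.2
tool_pos: [536.4, -361.3, 248.7]
tcp_rot: [[0.046, 0.999, -0.001], [0.999, -0.046, 0.0], [0.0, -0.001, -1.0]]
wrist_force: [-0.9, -0.1, 0.0]
gripper_width: 0.999
gripper_force: 0.0
```

```bash
python3 - <<'E'
from h import *
delta((540.3,-372.5),126,87.3);print(np.round(observe()['joint_pos'],2))
E
```

```text
t 4.2 world d [   3.9  -11.2 -122.7] turn [-0.01 -0.    0.01] shift units before turn [-0.37  0.15  4.09] after turn [-0.37  0.15  4.09]
[-0.06  0.51  0.86  1.54 -0.4   1.28  0.81]
```

Request:
send_rows(
  moves=[
    [-0.24,0.0,0.5,0,0,0],
    [0,0,0.5,0,0,0],
    [0,0,0.5,0,0,0],
    [0,0,0.5,0,0,0],
    [0,0,0.5,0,0,0],
    [0,0,0.5,0,0,0],
    [0,0,0.4,0,0,0],
    [0,0,0.35,0,0,0],
    [0,0,0,0,0,0],
    [0,0,0,0,0,0],
  ],
)

```text
t: 5.03
tool_pos: [536.3, -367.2, 136.2]
tcp_rot: [[0.044, 0.999, -0.001], [0.999, -0.044, 0.001], [0.001, -0.001, -1.0]]
wrist_force: [-0.7, -0.6, 0.0]
gripper_width: 0.998
gripper_force: 0.0
```

```bash
python3 - <<'E'
from h import *
d=cam("side");im=d["image"];b=cv2.resize(im[70:190,260:380],None,fx=4.5,fy=4.5,interpolation=cv2.INTER_CUBIC)[:,:,::-1];cv2.imwrite("pics/crop3.png",b)
delta((536.5,-368.4),136,87.3)
E
```

```text
t 5.0833 world d [-0.2 -0.6 -1.1] turn [0.01 0.   0.03] shift units before turn [-0.02 -0.01  0.04] after turn [-0.02 -0.01  0.04]
```

View pics/crop3.png

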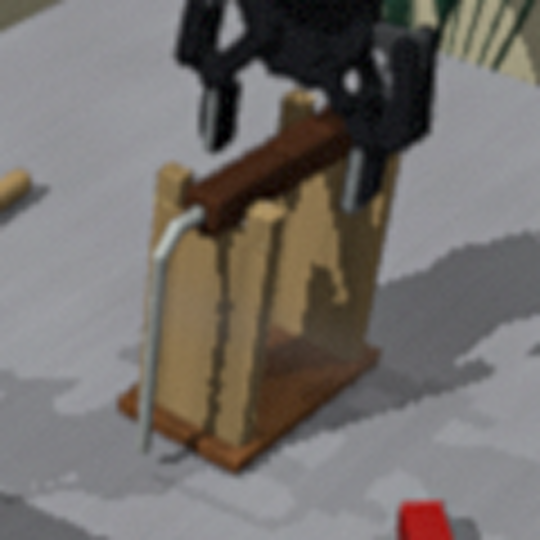

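The fingers straddle the dark handle at its middle, and the leg hangs free at the left (crop 145,440). Closing.

Request:
send_rows(
  moves=[
    [0,0,0,0,0,0],
    [0,0,0,0,0,0],
    [0,0,0,0,0,0],
    [0,0,0,0,0,0],
    [0,0,0,0,0,0],
    [0,0,0,0,0,0],
    [0,0,0,0,0,0],
    [0,0,0,0,0,0],
    [0,0,0,0,0,0],
    [0,0,0,0,0,0],
  ],
  fingers=255,
  newtons=70,
)

```text
t: 5.92
tool_pos: [536.8, -368.1, 137.3]
tcp_rot: [[0.045, 0.999, 0.001], [0.999, -0.045, -0.0], [-0.0, 0.001, -1.0]]
wrist_force: [0.1, -0.4, 4.2]
gripper_width: 0.271
gripper_force: 68.9
```

Request:
send_rows(
  moves=[
    [0,0,-0.3,0,0,0],
    [0,0,-0.5,0,0,0],
    [0,0,-0.5,0,0,0],
    [0,0,-0.7,0,0,0],
    [0,0,-0.8,0,0,0],
    [0,0,-0.8,0,0,0],
    [0,0,-0.8,0,0,0],
    [0,0,-0.5,0,0,0],
    [0,0,0,0,0,0],
    [0,0,0,0,0,0],
  ],
)

```text
t: 6.75
tool_pos: [536.3, -367.8, 283.8]
tcp_rot: [[0.045, 0.999, 0.0], [0.999, -0.045, 0.0], [0.0, 0.0, -1.0]]
wrist_force: [0.6, 0.0, -1.5]
gripper_width: 0.269
gripper_force: 68.6
```

```bash
python3 - <<'E'
from h import *
ring=T2W(11,71);print("ring",ring)
yaw=np.degrees(TY)+90
v=np.array([np.cos(np.radians(yaw)),np.sin(np.radians(yaw))])
print("tcp target",ring-105*v)
delta(ring-105*v,295,yaw)
E
```

```text
ring [610.13925772 179.77844426]
tcp target [621.66597931  75.41305398]
t 6.75 world d [ 85.4 443.2  11.2] turn [ 0.   -0.   -1.78] shift units before turn [14.89  2.18 -0.37] after turn [14.37  4.45 -0.37]
```

Request:
send_rows(
  moves=[
    [0.5,0.07,0,0,0,0],
    [1,0.15,0,0,0,0],
    [1,0.15,0,0,0,0],
    [1,0.15,0,0,0,0],
    [1,0.15,0,0,0,0],
    [1,0.15,0,0,0,0],
    [1,0.15,0,0,0,0],
    [1,0.15,0,0,0,0],
    [1,0.15,0,0,0,0],
    [1,0.15,0,0,0,0],
    [1,0.15,0,0,0,0],
    [1,0.15,0,0,0,0],
  ],
)

```text
t: 7.75
tool_pos: [602.2, -23.5, 281.6]
tcp_rot: [[0.045, 0.999, -0.004], [0.999, -0.045, 0.0], [-0.0, -0.004, -1.0]]
wrist_force: [0.0, 0.3, -1.2]
gripper_width: 0.271
gripper_force: 68.6
```

Request:
send_rows(
  moves=[
    [1,0.15,0,0,0,0],
    [1,0.15,0,0,0,0],
    [0.9,0.15,0,0,0,0],
    [0.5,0,0,0,0,0],
    [0,0,0,0,0,-0.6],
    [0,0,0,0,0,-0.6],
    [0,0,0,0,0,-0.58],
    [0,0,0,0,0,0],
    [0,0,0,0,0,0],
  ],
)

```text
t: 8.5
tool_pos: [620.7, 75.1, 282.7]
tcp_rot: [[-0.108, 0.994, -0.002], [0.994, 0.108, -0.0], [-0.0, -0.002, -1.0]]
wrist_force: [-0.2, -1.7, -0.3]
gripper_width: 0.268
gripper_force: 68.6
```

```bash
python3 - <<'E'
from h import *
delta((621.7,75.4),284,96.3)
d=cam("top");im=d["image"];s=observe();p=np.array(s['tool_pos']);R=np.array(s['tcp_rot'])
tip=p+R@[105,0,125];print("tip world",tip,"tray",W2T(tip),"px",proj(d,tip),"px of ring centre",proj(d,[*T2W(11,71),8]))
b=cv2.resize(im[80:200,90:250],None,fx=5,fy=5,interpolation=cv2.INTER_CUBIC)[:,:,::-1];cv2.imwrite("pics/crop4.png",b)
d=cam("side");im=d["image"];print("side tip px",proj(d,tip));b=cv2.resize(im[120:360,0:300],None,fx=2.5,fy=2.5,interpolation=cv2.INTER_CUBIC)[:,:,::-1];cv2.imwrite("pics/crop5.png",b)
E
```

```text
t 8.5 world d [1.  0.3 1.3] turn [-0.02  0.   -0.02] shift units before turn [ 0.01  0.03 -0.04] after turn [ 0.01  0.03 -0.04]
tip world [609.31749875 179.45128286 157.92703817] tray [10.14729244 70.76502723] px [107.90685961 123.22606265] px of ring centre [128.91805228 147.71063026]
side tip px [112.80680156 212.91632438]
```

View pics/crop5.png

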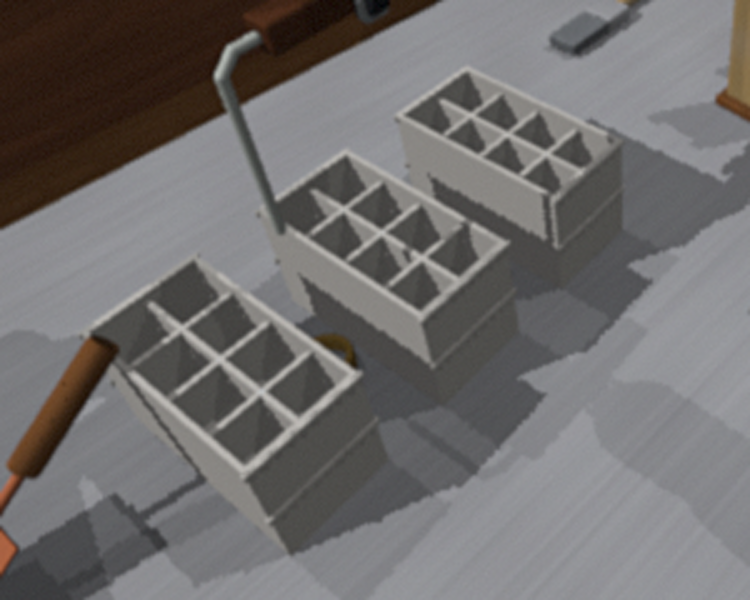

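The leg tip is at crop (280,230), or px (112,212), which matches the prediction of (112.8,212.9). The ring's visible rim spans crop (318,345) to (355,370). I'll check the ring estimate against this view by its rightmost rim point.

```bash
python3 - <<'E'
from h import *
d=cam("side");im=d["image"];hsv=cv2.cvtColor(im,cv2.COLOR_RGB2HSV)
m=(hsv[...,0]>12)&(hsv[...,0]<32)&(hsv[...,1]>90);m[:240]=0;m[280:]=0;m[:,:110]=0;m[:,160:]=0
for bm,st,c in blobs(m,8):
    y,x=np.nonzero(bm);print(st,"right",x.max(),y[x==x.max()].mean(),"top",y.min(),x[y==y.min()].mean())
for c0 in ((11,71),(11,75),(15,71),(7,71)):
    P=np.array([proj(d,[*T2W(c0[0]+23*np.cos(a),c0[1]+23*np.sin(a)),16]) for a in np.linspace(0,6.28,90)])
    i=P[:,0].argmax();j=P[:,1].argmin();print(c0,"right",P[i].round(1),"top",P[j].round(1))
# near tray edge check: middle stack near bottom/top corners
for q in ((-90,45,110),(-90,-45,110),(-90,101,110),(90,45,110)): print(q,proj(d,[*T2W(q[0],q[1]),q[2]]).round(1))
E
```

```text
[126 254  16  13  85] right 141 263.5 top 254 132.0
(11, 71) right [143. 260.] top [134.4 252.6]
(11, 75) right [141.5 261.4] top [132.9 253.9]
(15, 71) right [141.7 259.1] top [133.1 251.7]
(7, 71) right [144.4 261. ] top [135.7 253.5]
(-90, 45, 110) [169.6 247.1]
(-90, -45, 110) [203.5 216.1]
(-90, 101, 110) [145.3 269.2]
(90, 45, 110) [103.2 204.9]
```

Request:
send_rows(
  moves=[
    [0.09,0,0.3,0,0,0],
    [0,0,0.5,0,0,0],
    [0,0,0.5,0,0,0],
    [0,0,0.5,0,0,0],
    [0,0,0.5,0,0,0],
    [0,0,0.5,0,0,0],
    [0,0,0.5,0,0,0],
    [0,0,0.5,0,0,0],
    [0,0,0.4,0,0,0],
    [0,0,0.2,0,0,0],
    [0,0,0,0,0,0],
    [0,0,0,0,0,0],
  ],
)

```text
t: 9.65
tool_pos: [621.4, 78.5, 151.8]
tcp_rot: [[-0.11, 0.994, 0.0], [0.994, 0.11, -0.0], [-0.0, 0.0, -1.0]]
wrist_force: [0.1, 0.1, -1.1]
gripper_width: 0.274
gripper_force: 68.5
```

Request:
send_rows(
  moves=[
    [0,0,0.1,0,0,0],
    [0,0,0.1,0,0,0],
    [0,0,0.1,0,0,0],
    [0,0,0.1,0,0,0],
    [0,0,0.1,0,0,0],
    [0,0,0.1,0,0,0],
    [0,0,0.1,0,0,0],
    [0,0,0,0,0,0],
  ],
)

```text
t: 10.32
tool_pos: [620.7, 78.6, 130.0]
tcp_rot: [[-0.11, 0.994, -0.001], [0.994, 0.11, -0.0], [0.0, -0.001, -1.0]]
wrist_force: [0.3, 0.5, -0.5]
gripper_width: 0.267
gripper_force: 68.5
```

```bash
python3 - <<'E'
from h import *
s=observe();p=np.array(s['tool_pos']);R=np.array(s['tcp_rot']);tip=p+R@[105,0,125];print(tip,W2T(tip),s['wrist_force'])
d=cam("side");im=d["image"];print(proj(d,tip));b=cv2.resize(im[190:310,60:220],None,fx=5,fy=5,interpolation=cv2.INTER_CUBIC)[:,:,::-1];cv2.imwrite("pics/crop6.png",b)
E
```

```text
[609.00051338 182.91032145   4.98377392] [10.21195028 74.23795785] [ 0.25532104  0.53786566 -0.4638666 ]
[131.49807082 266.4404259 ]
```

View pics/crop6.png

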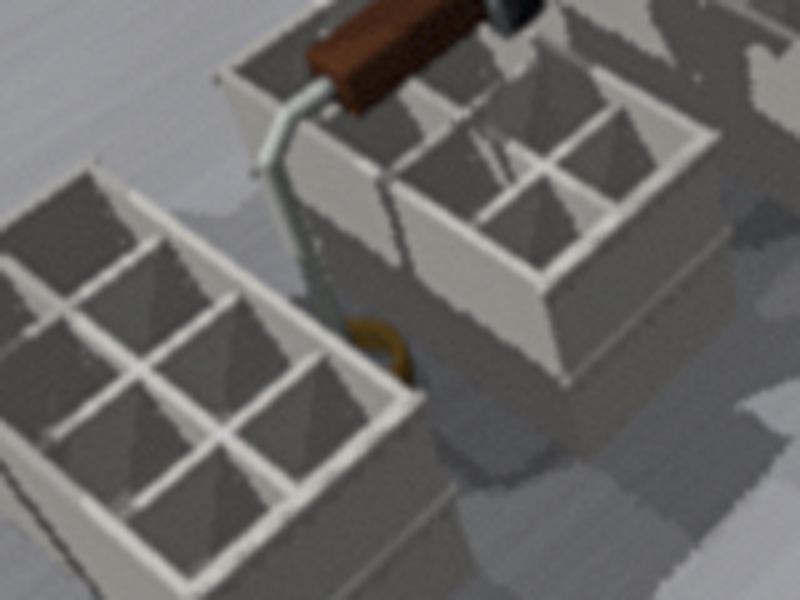

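Request:
send_rows(
  moves=[
    [0,-0.1,0,0,0,0],
    [0,-0.15,0,0,0,0],
    [0,-0.2,0,0,0,0],
    [0,-0.2,0,0,0,0],
    [0,-0.2,0,0,0,0],
    [0,-0.2,0,0,0,0],
    [0,-0.2,0,0,0,0],
    [0,-0.2,0,0,0,0],
    [0,-0.2,0,0,0,0],
    [0,-0.15,0,0,0,0],
    [0,0,0,0,0,0],
  ],
)

```text
t: 11.28
tool_pos: [566.4, 72.4, 130.8]
tcp_rot: [[-0.11, 0.994, -0.001], [0.994, 0.11, 0.0], [0.001, -0.001, -1.0]]
wrist_force: [-0.2, 0.7, -0.8]
gripper_width: 0.27
gripper_force: 68.5
```

```bash
python3 - <<'E'
from h import *
s=observe();p=np.array(s['tool_pos']);R=np.array(s['tcp_rot']);tip=p+R@[105,0,125];print(tip,W2T(tip),s['wrist_force'])
d=cam("top");im=d["image"];print(proj(d,tip));hsv=cv2.cvtColor(im,cv2.COLOR_RGB2HSV)
m=(hsv[...,0]>14)&(hsv[...,0]<30)&(hsv[...,1]>110);m[:, 260:]=0;m[:60]=0
for bm,st,c in blobs(m,5): print("brass",st,c,W2T(ray(d,c,8)))
E
```

```text
[554.65984282 176.83267923   5.83689206] [-44.46748383  74.16247478] [-0.17661473  0.66326406 -0.8455701 ]
[128.05943159 171.71618987]
brass [183 151  19  16 223] [192.20627803 159.04932735] [-25.80667893 -70.30546491]
brass [120 157   8   6  30] [123.53333333 159.3       ] [-15.46985174  83.36446536]
brass [118 165  10  12  39] [122.23076923 171.25641026] [-43.11575847  86.5180368 ]
```

Request:
send_rows(
  moves=[
    [0,-0.15,0,0,0,0],
    [0,-0.2,0,0,0,0],
    [0,-0.2,0,0,0,0],
    [0,-0.2,0,0,0,0],
    [0,-0.2,0,0,0,0],
    [0,-0.2,0,0,0,0],
    [0,-0.2,0,0,0,0],
    [0,-0.2,0,0,0,0],
    [0,-0.2,0,0,0,0],
    [0,-0.2,0,0,0,0],
    [0,-0.2,0,0,0,0],
    [0,-0.2,0,0,0,0],
  ],
)

```text
t: 12.33
tool_pos: [496.9, 64.7, 130.8]
tcp_rot: [[-0.11, 0.994, 0.0], [0.994, 0.11, 0.0], [0.0, 0.0, -1.0]]
wrist_force: [1.0, -0.6, -0.8]
gripper_width: 0.268
gripper_force: 68.6
```

Request:
send_rows(
  moves=[
    [0,-0.2,0,0,0,0],
    [0,-0.2,0,0,0,0],
    [0,-0.2,0,0,0,0],
    [0,-0.2,0,0,0,0],
    [0,-0.2,0,0,0,0],
    [0,-0.2,0,0,0,0],
    [0,-0.2,0,0,0,0],
    [0,-0.2,0,0,0,0],
    [0,-0.15,0,0,0,0],
    [0,-0.1,0,0,0,0],
    [0,0,0,0,0,0],
    [0,0.2,0,0,0,0],
  ],
)

```text
t: 13.33
tool_pos: [447.0, 59.4, 130.6]
tcp_rot: [[-0.111, 0.994, -0.002], [0.994, 0.111, 0.001], [0.001, -0.002, -1.0]]
wrist_force: [0.6, -0.1, -1.0]
gripper_width: 0.269
gripper_force: 68.6
```

```bash
python3 - <<'E'
from h import *
s=observe();p=np.array(s['tool_pos']);R=np.array(s['tcp_rot']);tip=p+R@[105,0,125];print(tip,W2T(tip),s['wrist_force'],s['joint_pos'])
d=cam("top");im=d["image"];print(proj(d,tip));hsv=cv2.cvtColor(im,cv2.COLOR_RGB2HSV)
m=(hsv[...,0]>14)&(hsv[...,0]<30)&(hsv[...,1]>110);m[:, 260:]=0;m[:60]=0
for bm,st,c in blobs(m,5): print("brass",st,c,W2T(ray(d,c,8)))
b=cv2.resize(im[80:280,40:300],None,fx=3,fy=3,interpolation=cv2.INTER_CUBIC)[:,:,::-1];cv2.imwrite("pics/crop7.png",b)
E
```

```text
[435.1567604  163.81677146   5.65276354] [-164.67716556   74.34407922] [ 0.57265261 -0.06476026 -1.03146521] [-0.96805165  0.22206697  0.84019866  2.1211327  -0.21505543  0.88416276
  0.10877716]
[128.64057294 224.94341648]
brass [183 147  18  20 308] [192.05844156 156.49025974] [-19.78390945 -70.23441501]
brass [123 219  17  14  78] [133.20512821 226.92307692] [-170.11015169   63.90691185]
```

View pics/crop7.png

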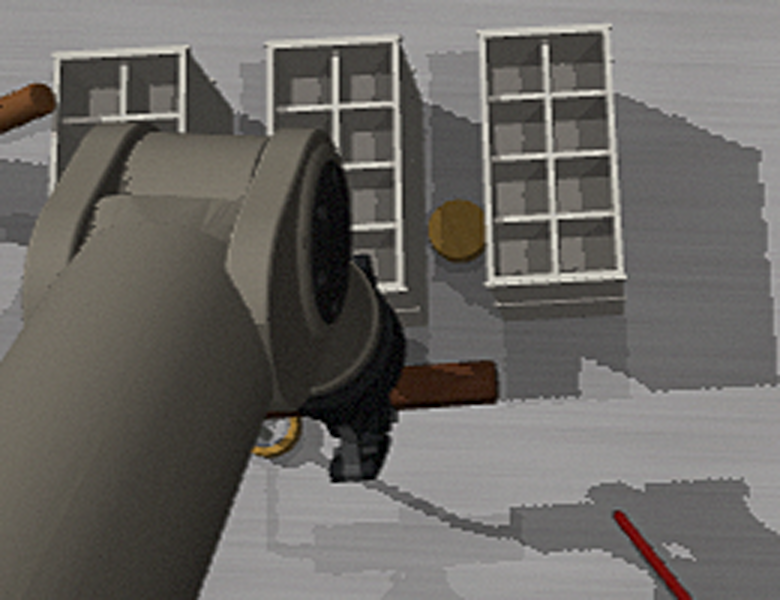

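The ring (crop 275,435) is out on the open table in front of the trays, and the cap hasn't moved. The arm hides the rest of it. I'll lift straight out and look again.

Request:
send_rows(
  moves=[
    [0,0,-0.1,0,0,0],
    [0,0,-0.2,0,0,0],
    [0,0,-0.3,0,0,0],
    [0,0,-0.5,0,0,0],
    [0,0,-0.6,0,0,0],
    [0,0,-0.7,0,0,0],
    [0,0,-0.7,0,0,0],
    [0,0,-0.7,0,0,0],
    [0,0,-0.7,0,0,0],
    [0,0,-0.5,0,0,0],
    [0,0,0,0,0,0],
    [0,0,0,0,0,0],
  ],
)

```text
t: 14.38
tool_pos: [448.7, 59.3, 281.7]
tcp_rot: [[-0.11, 0.994, 0.002], [0.994, 0.11, 0.002], [0.001, 0.002, -1.0]]
wrist_force: [0.7, 0.1, -0.6]
gripper_width: 0.273
gripper_force: 68.6
```

```bash
python3 - <<'E'
from h import *
d=cam("side");im=d["image"];hsv=cv2.cvtColor(im,cv2.COLOR_RGB2HSV)
m=(hsv[...,0]>12)&(hsv[...,0]<32)&(hsv[...,1]>90);m[:230]=0
for bm,st,c in blobs(m,15):
    print("brass",st,c,"bbox centre tray",W2T(ray(d,(st[0]+st[2]/2-.5,st[1]+st[3]/2-.5),8)))
delta((536.4,-368),284,87.4)
E
```

```text
brass [  4 255  43  55 663] [ 24.13574661 282.4479638 ] bbox centre tray [148.29375787 217.56951537]
brass [181 297  25  26 339] [193.12979351 309.48672566] bbox centre tray [-155.57999135   74.31134067]
t 14.4333 world d [  88.4 -427.2    3.3] turn [-0.   -0.01  1.78] shift units before turn [-14.48   1.36  -0.12] after turn [-14.09   3.59  -0.11]
```

Request:
send_rows(
  moves=[
    [0,0,-0.1,0,0,0.6],
    [0,0,0,0,0,0.6],
    [0,0,0,0,0,0.58],
    [-0.5,0.12,0,0,0,0],
    [-1,0.26,0,0,0,0],
    [-1,0.26,0,0,0,0],
    [-1,0.26,0,0,0,0],
    [-1,0.26,0,0,0,0],
    [-1,0.26,0,0,0,0],
    [-1,0.26,0,0,0,0],
    [-1,0.26,0,0,0,0],
    [-1,0.26,0,0,0,0],
  ],
)

```text
t: 15.43
tool_pos: [502.1, -199.4, 282.1]
tcp_rot: [[0.045, 0.999, -0.003], [0.999, -0.045, 0.0], [-0.0, -0.003, -1.0]]
wrist_force: [1.0, 0.3, -1.1]
gripper_width: 0.271
gripper_force: 68.6
```

Request:
send_rows(
  moves=[
    [-1,0.26,0,0,0,0],
    [-1,0.26,0,0,0,0],
    [-1,0.26,0,0,0,0],
    [-1,0.26,0,0,0,0],
    [-0.8,0.22,0,0,0,0],
    [-0.5,0.1,0,0,0,0],
    [0,0,0,0,0,0],
    [0,0,0,0,0,0],
  ],
)

```text
t: 16.1
tool_pos: [535.3, -359.5, 282.0]
tcp_rot: [[0.047, 0.999, -0.003], [0.999, -0.047, 0.001], [0.001, -0.003, -1.0]]
wrist_force: [0.7, 0.6, -0.4]
gripper_width: 0.268
gripper_force: 68.6
```

```bash
python3 - <<'E'
from h import *
delta((536.5,-368),138,87.4)
E
```

```text
t 16.1 world d [   1.2   -8.5 -144. ] turn [-0.04 -0.01 -0.02] shift units before turn [-0.29  0.07  4.8 ] after turn [-0.28  0.05  4.8 ]
```

Request:
send_rows(
  moves=[
    [-0.28,0.03,0.2,0,0,0],
    [0,0,0.5,0,0,0],
    [0,0,0.5,0,0,0],
    [0,0,0.5,0,0,0],
    [0,0,0.5,0,0,0],
    [0,0,0.5,0,0,0],
    [0,0,0.4,0,0,0],
    [0,0,0.3,0,0,0],
    [0,0,0.3,0,0,0],
    [0,0,0.3,0,0,0],
    [0,0,0.3,0,0,0],
    [0,0,0,0,0,0],
  ],
)

```text
t: 17.1
tool_pos: [536.3, -366.5, 152.8]
tcp_rot: [[0.045, 0.999, -0.002], [0.999, -0.045, 0.002], [0.002, -0.002, -1.0]]
wrist_force: [0.4, 0.3, -1.7]
gripper_width: 0.265
gripper_force: 68.6
```

Request:
send_rows(
  moves=[
    [0,0,0.1,0,0,0],
    [0,0,0.1,0,0,0],
    [0,0,0.1,0,0,0],
    [0,0,0.1,0,0,0],
    [0,0,0.05,0,0,0],
    [0,0,0,0,0,0],
    [0,0,0,0,0,0],
  ],
)

```text
t: 17.68
tool_pos: [537.0, -367.5, 141.3]
tcp_rot: [[0.045, 0.999, 0.0], [0.999, -0.045, 0.0], [0.0, 0.0, -1.0]]
wrist_force: [0.1, -0.0, -1.5]
gripper_width: 0.272
gripper_force: 68.6
```

```bash
python3 - <<'E'
from h import *
delta((536.5,-368),137.3,87.4)
E
```

```text
t 17.6833 world d [-0.5 -0.5 -4. ] turn [ 0.   -0.    0.01] shift units before turn [-0.02 -0.02  0.13] after turn [-0.02 -0.02  0.13]
```

Request:
send_rows(
  moves=[
    [-0.02,-0.02,0.05,0,0,0],
    [0,0,0.05,0,0,0],
    [0,0,0.03,0,0,0],
    [0,0,0,0,0,0],
    [0,0,0,0,0,0],
  ],
)

```text
t: 18.1
tool_pos: [536.3, -368.1, 137.3]
tcp_rot: [[0.045, 0.999, 0.0], [0.999, -0.045, 0.0], [0.0, 0.0, -1.0]]
wrist_force: [0.5, -0.2, -0.6]
gripper_width: 0.272
gripper_force: 68.8
```

Request:
send_rows(
  moves=[
    [0,0,0,0,0,0],
    [0,0,0,0,0,0],
    [0,0,0,0,0,0],
    [0,0,0,0,0,0],
    [0,0,0,0,0,0],
    [0,0,0,0,0,0],
    [0,0,0,0,0,0],
    [0,0,0,0,0,0],
    [0,0,0,0,0,0],
    [0,0,0,0,0,0],
  ],
  fingers=0,
)

```text
t: 18.93
tool_pos: [536.3, -368.0, 137.4]
tcp_rot: [[0.045, 0.999, 0.0], [0.999, -0.045, 0.0], [0.0, 0.0, -1.0]]
wrist_force: [0.6, 0.5, -1.2]
gripper_width: 1.0
gripper_force: 0.0
```

Request:
send_rows(
  moves=[
    [0,0,-0.3,0,0,0],
    [0,0,-0.5,0,0,0],
    [0,0,-0.5,0,0,0],
    [0,0,-0.7,0,0,0],
    [0,0,-0.8,0,0,0],
    [0,0,-0.8,0,0,0],
    [0,0,-0.8,0,0,0],
    [0,0,-0.5,0,0,0],
    [0,0,0,0,0,0],
    [0,0,0,0,0,0],
  ],
)

```text
t: 19.77
tool_pos: [536.4, -368.5, 285.6]
tcp_rot: [[0.045, 0.999, 0.002], [0.999, -0.045, -0.001], [-0.001, 0.002, -1.0]]
wrist_force: [-0.3, 1.4, -0.9]
gripper_width: 0.999
gripper_force: 0.0
```

Request:
send_rows(
  moves=[
    [-0.7,-0.5,0,0,0,0],
    [-0.7,-0.5,0,0,0,0],
    [-0.7,-0.5,0,0,0,0],
    [-0.7,-0.5,0,0,0,0],
    [-0.7,-0.5,0,0,0,0],
    [-0.7,-0.5,0,0,0,0],
    [-0.5,-0.3,0,0,0,0],
    [0,0,0,0,0,0],
    [0,0,0,0,0,0],
    [0,0,0,0,0,0],
  ],
)

```text
t: 20.6
tool_pos: [431.9, -503.2, 283.2]
tcp_rot: [[0.044, 0.999, -0.0], [0.999, -0.044, 0.002], [0.002, -0.0, -1.0]]
wrist_force: [0.8, 0.2, -0.5]
gripper_width: 1.001
gripper_force: 0.0
```

```bash
python3 - <<'E'
from h import *
d=cam("top");im=d["image"];hsv=cv2.cvtColor(im,cv2.COLOR_RGB2HSV)
m=(hsv[...,0]>14)&(hsv[...,0]<30)&(hsv[...,1]>110);m[:, 260:]=0;m[:60]=0
for bm,st,c in blobs(m,15): print("brass",st,c,W2T(ray(d,c,8)))
b=cv2.resize(im[60:320,60:460],None,fx=2,fy=2,interpolation=cv2.INTER_CUBIC)[:,:,::-1];cv2.imwrite("pics/crop8.png",b)
E
```

```text
brass [183 147  18  20 308] [192.06818182 156.44480519] [-19.67875827 -70.26088707]
brass [118 211  22  22 194] [128.7628866  221.20618557] [-156.8763692    73.35186199]
```

View pics/crop8.png

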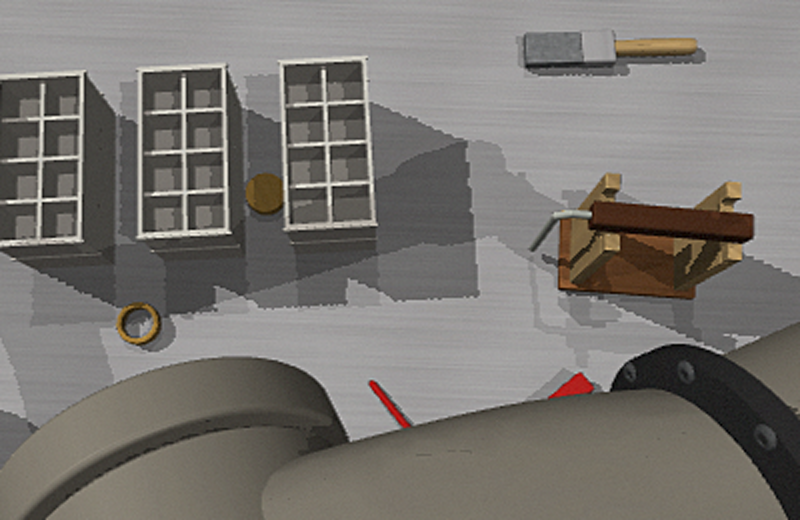

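The ring lies flat at crop (138,323), about 44 mm clear of the trays. The hook is back on its rest at (670,222) with its leg on the same side, and the robot touches nothing.

```bash
python3 -c "
from station import *
print(hand_in())"
```

```text
the job is handed in; nothing more can be done
None
```

The ring lies flat on the open table about 44 mm in front of the trays, the hook is back on its rest the same way round, and the job is handed in at about 21 s; the verdict was not shown.

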